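# Key the centrifuge rotor onto its braked drive

### The job

Fit the rotor from its rest onto the drive of the small bench centrifuge: the drive has stopped at an unknown angle, so press only lightly and feel for the one orientation in which the notch in the rotor's foot drops over the key in the drive, until the rotor is fully home. Then turn the seated rotor, which takes the drive with it, until its pointer lines up with the ridge on the front of the housing, and let go. Do not disturb the bottle, the tape roll and the gel tube.

Things in the scene. Friction and masses are not known exactly. Their poses are not given: they have to be found in the camera images.
- rotor: grey plastic centrifuge rotor, about 200 g. Origin: centre of the flat foot of its stem, z up along the stem. Stem diameter 30, z 0 to 32 mm; round disc diameter 84, z 32 to 44; grip bar above it. At yaw 0 its pointer (rotor -x) points at the robot
- rotor_grip (a point): middle of the rotor's upright grip bar, at (0, 0, 67) mm in the rotor's frame; the bar is 44 long (rotor x), 16 thick (rotor y), z 44 to 78; pinch it across its thickness, from above
- pointer (a point): tip of the small pointer tab on the rotor's rim, at (-53, 0, 38) mm in the rotor's frame
- notch (a point): the only notch in the rotor's foot, directly below the pointer; this point at (-9, 0, 0) mm in the rotor's frame. 10 wide, from 3 mm off the stem's axis out through its -x side, 14 deep upwards from the foot
- rotor_rest: grey round holder fixed on the worktop, outer diameter 76 at the foot and 64 above, 38 high, bore 44; origin at the centre of its underside. The rotor's disc lies on its rim, the rotor's foot 6 mm above the worktop; lift the rotor 34 mm to clear it
- centrifuge: white centrifuge housing without lid, fixed on the worktop, 170 (x) x 150 (y) x 56 high, origin at the centre of its underside, control panel at its -x side, in its top a round bowl of diameter 112 with the drive on its axis
- index (a point): the index mark: small black ridge (18 x 5 mm) on the housing's rim at its -x side. The rotor's pointer lines up with it when the rotor's yaw equals the housing's
- drive_mouth (a point): centre of the mouth of the drive, 50 mm above the worktop: an upright dark steel cup, outer diameter 48, bore 34, floor 34 below the mouth. One key stands in it: 7 wide, from 5 mm off the axis out to the wall, top 23 below the mouth. A brake holds the drive (slips at 0.12 N m; a hard press drags it round). This point does not turn with it
- seat (a point): on the drive's axis, 18 mm above the worktop: the rotor's origin when fully home, its disc on the cup's rim. The key is parked 0.45 to 1.55 rad anticlockwise (from above) of the index: the rotor keys at the housing's yaw plus that unknown angle, within 0.1 to 0.17 rad, and sinks the last 9 mm; at other angles its foot stands on the key, 9 mm too high
- bottle: alcohol bottle, 41 x 41 x 92 mm, standing, bystander; origin at the centre of its underside
- tape: white tape roll, 50 x 50 x 26 mm, lying flat, bystander; origin at the centre of its underside
- gel: white gel tube with a screw cap, 40 x 124 x 24 mm, lying, bystander; origin at the centre of its underside

How it is judged:
On the way:
1. the rotor is keyed and fully down on the drive (horizontal distance between rotor and seat below 0.004 m and z of rotor in the frame of seat between -0.004 and 0.004 m and angle between rotor's own z axis and vertical below 0.07 rad), for 0.2 s.
At the end, for the whole second after the job is handed in: The rotor is fully home on the drive (its origin within 4 mm of the seat sideways and in height, upright within 0.07 rad), its pointer within 0.12 rad of the housing's index ridge, released and at rest (all of step 1 and angle between the x axis of rotor and the x axis of centrifuge, either way round below 0.12 rad and x of pointer in the frame of centrifuge below -0.03 m and linear speed of rotor below 0.02 m/s and contact force between the fingers and rotor below 0.1 N); the robot touches nothing.
It fails at once if the rotor is pressed on the centrifuge with more than 40 N (contact force between rotor and centrifuge above 40 N).
It fails at once if the alcohol bottle is moved by more than 20 mm (distance of bottle from where it was at the start of the episode above 0.02 m).
It fails at once if the tape roll is moved by more than 20 mm (distance of tape from where it was at the start of the episode above 0.02 m).
It fails at once if the gel tube is moved by more than 20 mm (distance of gel from where it was at the start of the episode above 0.02 m).
It also fails if it takes over 67 s, if anything falls off the work surface, if the arm or the gripper's body presses on something with over 40 N, if the wrist force passes 120 N, or if a joint passes its speed limit or range.

### The arm

A 7-joint arm with a two-finger parallel gripper is mounted at the origin on a cart in front of the work surface, level with it; the furniture and walls round the work are solid. World frame = base frame: x ahead of the robot, y to its left, z up, the work surface at z = 0. Lengths are in m, angles in rad, forces in N, time in s.
With the tool pointing down it reaches from about 0.4 to 0.875 m from the base axis. Payload 19.3 kg.
Tool frame: the origin (TCP) lies at the very end of the fingers, on their centre line; the grasp point (between the pads) lies 19 mm behind it; z points along the fingers, y is the direction in which the jaws open and shut (so a half turn about z gives the same grasp; the last joint's range is limited). The gripper opens to 85 mm and grips with 20 to 120 N. Pads are 22 mm wide; open, the fingers measure 114 mm over their backs; the gripper's body (76 mm by 85 mm) begins 54 mm behind the grasp point. The pads swing forward as they close: fully open they stand 13 mm farther back than shut.
Start: joints at [1.267, 0.521, -0.036, 1.599, 0.021, 1.021, -0.113], TCP at [0.145, -0.608, 0.231] pointing down, gripper open.
Joint ranges: [-2.91, 2.91], [-0.3, 2.13], [-1.5, 1.42], [0.17, 2.43], [-1.26, 4.41], [0.16, 1.93], [-2.52, 2.52]. Speed limits (rad/s): [1.89, 1.89, 2.39, 2.39, 3.01, 3.01, 3.01].

### API

Orientations are given as [roll, pitch, yaw] about the fixed x, y, z axes, in that order (R = Rz(yaw) Ry(pitch) Rx(roll)).
In Python, from workcell import bot, grab_frame, calibration, workorder gives the robot as it stands.
- The arm moves only by the tool move_arm, never from a script. Its arguments are lists of equal length, an entry for each row: "jaw": the closure in counts, from 0 (fully open) to 255 (shut); "dp": the shift along the tool's x, y, z in units of 800 mm (1.0 is 800 mm), a list of three; "rotation": the turn, a rotation vector about the tool's x, y, z in units of pi rad (1.0 is pi rad), a list of three. In form: {"jaw": [jaw, ...], "dp": [[dx, dy, dz], ...], "rotation": [[rx, ry, rz], ...]}. A call has 1 to 10 rows; each row shifts and turns the commanded pose from where the row before left it, along the tool's axes as they then stand; what a row does not reach is not made up. A row lasts 1/8 s, in which the tool goes at most 62.5 mm and 10.7 degrees, less where a joint would pass 70% of its speed; a pose out of reach is approached as far as the arm can. A call with a number of a shift or a turn outside -1 to 1 is refused whole. A call with a gripper value outside its range is refused whole. The fingers move at their own pace and stop on an object; "squeeze" is the grip in N (left out, the last holds). Time passes only in rows, so rows that do not move let the fingers close. It gives the time, the measured TCP pose, the force and the opening at its end, in the units of the state.
- bot.observe(): the state, without advancing time (a new reading comes with each control period).
- grab_frame(name): name is "scene" or "top"; returns the picture (480x640x3 uint8, blue, green, red); there is no depth.
- calibration(name): a dict with "camera_matrix" (3x3 intrinsics, pixels), "T" (4x4, takes a point from camera to world coordinates). Camera axes: x right, y down, z forward; pixel columns grow to the right and rows downward; lengths in m; the calibration is good to about 2 mm. A picture is of the moment at which its call begins. calibration takes no time and is no camera call.
- workorder.job_done(): hands the job in, once; it reports no verdict.
The state is a dict: "clock": time; "qpos": joint angles; "qd": joint speeds; "joint_efforts": joint torques, N m; "position": TCP position; "tool_rot": TCP orientation; "force": force on the tool from outside, world axes, zero at the start; "moment": the same for the moment, N m; "grip_width": finger opening in m.
Only numpy, scipy, OpenCV 4.12 (cv2) and the standard library are available. Lean on these libraries where they do the work, as an engineer would, in place of code of your own. Each camera call takes 0.05 s, during which the arm holds its last target. There are 200 camera calls.

## Working session

There is one attempt and no reset: what is moved stays moved. The work goes in short steps, Python scripts to look and compute and a tool call to move; the robot and the scene stay as the last step left them, time stands still between calls to the robot, and variables do not carry over. Pictures are saved under pics/ and viewed, about 8 in all and at most 12, crops included, and the job is handed in when it is done.

Besides the shell and the picture viewer there is one more tool, called as name(argument=value, ...) on one line, values as JSON. move_arm: Moves the arm, as the interface text tells. Shifts and turns lie within -1 to 1; 1 stands for 800 mm of shift or pi rad of turn. Its arguments: {"type":"object","properties":{"jaw":{"type":"array","items":{"type":"number"}},"dp":{"type":"array","items":{"type":"array","items":{"type":"number","minimum":-1,"maximum":1}}},"rotation":{"type":"array","items":{"type":"array","items":{"type":"number","minimum":-1,"maximum":1}}},"squeeze":{"type":"number"}},"required":["jaw","dp","rotation"]}

```bash
mkdir -p pics; python3 - <<'E'
from workcell import bot, grab_frame, calibration
import cv2,numpy as np
np.set_printoptions(precision=4,suppress=True)
print(bot.observe())
for n in("scene","top"):
    cv2.imwrite(f"pics/{n}0.png",grab_frame(n)); c=calibration(n); print(n,np.array(c["camera_matrix"]),np.array(c["T"]))
E
```

```text
{'clock': 0.0, 'qpos': array([ 1.2668,  0.522 , -0.0363,  1.6   ,  0.0212,  1.0211, -0.1129]), 'qd': array([-0.0005, -0.0008, -0.0006,  0.0005, -0.0006,  0.0016, -0.0001]), 'joint_efforts': array([ -0.0019, -92.7128,   1.9793, -36.9945,   0.0177,   0.008 ,
        -0.    ]), 'position': array([ 0.1446, -0.6077,  0.2307]), 'tool_rot': array([-3.1404,  0.0001,  0.2337]), 'force': array([ 0.2966, -1.1016, -0.7117]), 'moment': array([ 0.0088,  0.0026, -0.0192]), 'grip_width': 0.08559427969891983}
scene [[465.1003   0.     326.696 ]
 [  0.     465.1003 242.3251]
 [  0.       0.       1.    ]] [[-0.641  -0.3132  0.7008 -0.4221]
 [-0.7676  0.2578 -0.5868  0.7493]
 [ 0.0031 -0.914  -0.4057  0.607 ]
 [ 0.      0.      0.      1.    ]]
top [[562.5932   0.     322.0006]
 [  0.     562.5932 246.3434]
 [  0.       0.       1.    ]] [[-0.0084 -0.9967  0.0808  0.3646]
 [-0.9999  0.0074 -0.0124  0.0011]
 [ 0.0117 -0.0809 -0.9967  1.4288]
 [ 0.      0.      0.      1.    ]]
```

View pics/top0.png

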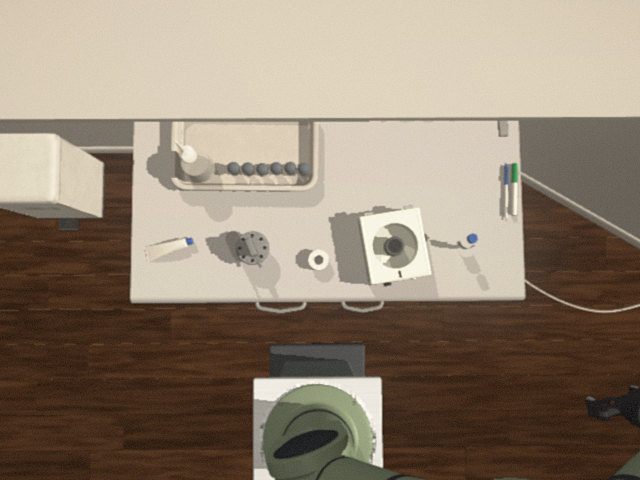

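View pics/scene0.png

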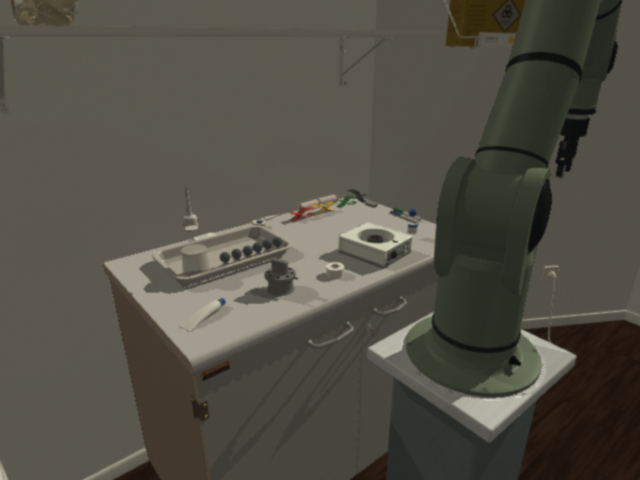

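The top view shows the rotor at about (253,248), the centrifuge at (395,246), tape at (318,260), gel at (170,248) and the bottle at (470,241). I'll enlarge both work objects.

```bash
python3 - <<'E'
import cv2,numpy as np
t=cv2.imread("pics/top0.png"); s=cv2.imread("pics/scene0.png")
z=lambda im,x,y,w,h,k: cv2.resize(im[y:y+h,x:x+w],None,fx=k,fy=k,interpolation=cv2.INTER_CUBIC)
a=z(t,220,220,65,50,6); b=z(t,350,198,90,97,4)   #390x300 ; 360x388
c=z(s,255,250,60,50,6); 
o=np.zeros((600,800,3),np.uint8); o[:300,:390]=a;o[:388,400:760]=b;o[300:600,:360]=c
cv2.imwrite("pics/crop0.png",o)
E
```

```text
(no output)
```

View pics/crop0.png

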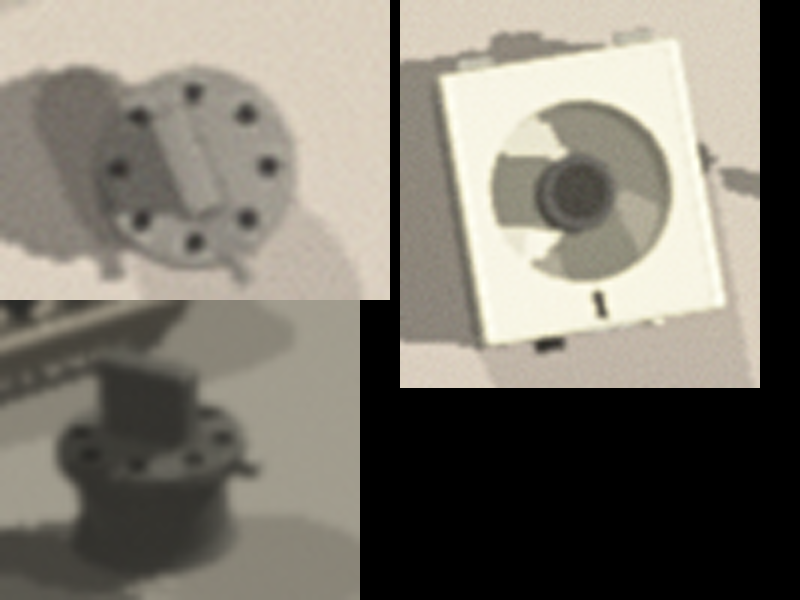

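The crop shows the rotor's disc centre at about px (252.7,247.8), its pointer tip at (260.2,266.3), and the bar running (248,238)–(254,255). It also shows the housing's top face with the index ridge at (400,274), toward the robot.

```bash
cat > h.py <<'E'
import cv2,numpy as np
from workcell import bot, grab_frame, calibration
np.set_printoptions(precision=4,suppress=True)
def ray(n,px,z):
    c=calibration(n);K=np.array(c["camera_matrix"]);T=np.array(c["T"])
    px=np.atleast_2d(px).astype(float); d=np.c_[px,np.ones(len(px))]@np.linalg.inv(K).T@T[:3,:3].T
    return T[:3,3]+d*((z-T[2,3])/d[:,2])[:,None]
def big(m):
    return max(cv2.findContours(m.astype(np.uint8),cv2.RETR_EXTERNAL,cv2.CHAIN_APPROX_NONE)[0],key=cv2.contourArea)
E
python3 - <<'E'
from h import *
t=cv2.imread("pics/top0.png")
# housing top
g=t[...,1].astype(int); r=g[198:295,350:440]
print("levels",g[270,380],g[230,350],g[247,262])
m=r>225
c=big(m)[:,0]+[350,198]
w=ray("top",c,.056)[:,:2]
rc=cv2.minAreaRect((w*1000).astype(np.float32)); print("housing",rc)
m=cv2.morphologyEx((g[198:295,350:440]<218).astype(np.uint8),cv2.MORPH_OPEN,np.ones((2,2)))
# index: dark comp
for lo,nm in ((110,"dark"),):
    n,l,st,ce=cv2.connectedComponentsWithStats((r<lo).astype(np.uint8))
    for k in range(1,n):
        if st[k,4]>4: print(st[k],ce[k]+[350,198],ray("top",ce[k]+[350,198],.058)[0])
print("bowl by hand",ray("top",[350+(581-400)/4,198+190/4],.056))
# rotor holes
P=np.array([[193,92],[246,113],[267,165],[248,218],[193,242],[141,219],[118,168],[139,116]])/6+[220,220]
h=ray("top",P-.4,.05);ctr=h.mean(0);print("rotor ctr",ctr,np.linalg.norm(h-ctr,axis=1))
p=ray("top",[260,266.1],.044)[0];print("pointer",p,np.linalg.norm((p-ctr)[:2]))
d=ctr-p;print("yaw ptr",np.arctan2(d[1],d[0]))
b=ray("top",np.array([[168,110],[203,212]])/6+219.6,.084);d=b[0]-b[1];print("bar mid",b.mean(0),"yaw",np.arctan2(d[1],d[0]),np.linalg.norm(d))
for nm,px,z in(("tape",[318,259],.026),("gel",[170,248],.02),("bottle cap",[472,239],.09),("bottlebase",[463,243],.0)):print(nm,ray("top",px,z))
E
```

```text
levels 245 135 136
housing ((475.5184326171875, -196.33811950683594), (170.46737670898438, 148.17245483398438), 9.123284339904785)
[ 34  39  19  19 283] [393.0247 246.212 ] [ 0.4747 -0.1898  0.058 ]
[12 44  2  5  5] [362.2 244. ] [ 0.4807 -0.1143  0.058 ]
[17 72  2  6  7] [367.1429 272.8571] [ 0.41   -0.1254  0.058 ]
[49 74  2  5  6] [399.6667 273.8333] [ 0.407  -0.2047  0.058 ]
[18 79  2  5  5] [368.2 279. ] [ 0.395  -0.1277  0.058 ]
[34 85  7  3 18] [386.6667 283.8333] [ 0.3829 -0.1726  0.058 ]
bowl by hand [[ 0.4766 -0.1955  0.056 ]]
rotor ctr [0.4751 0.1564 0.05  ] [0.0307 0.0307 0.0302 0.0309 0.0309 0.0301 0.0307 0.0305]
pointer [0.4292 0.1369 0.044 ] 0.04990444724423211
yaw ptr 0.4029301004419077
bar mid [0.4746 0.1557 0.084 ] yaw 0.3299909671051394 0.04328521480832344
tape [[ 0.4466 -0.006   0.026 ]]
gel [[0.4774 0.3643 0.02  ]]
bottle cap [[ 0.4881 -0.3753  0.09  ]]
bottlebase [[ 0.4863 -0.3772  0.    ]]
```

move_arm(jaw=[0,0,0,0,0,0,0,0], dp=[[0.0558,-0.0281,0],[0.0558,-0.0281,0],[0.0558,-0.0281,0],[0.0558,-0.0281,0],[0.0558,-0.0281,0],[0.0558,-0.0281,0],[0.0558,-0.0281,0],[0.0558,-0.0281,0]], rotation=[[0,0,0],[0,0,0],[0,0,0],[0,0,0],[0,0,0],[0,0,0],[0,0,0],[0,0,0]], squeeze=30)

```text
clock: 1.1
position: [0.4515, -0.3491, 0.2312]
tool_rot: [-3.141, 0.0, 0.234]
force: [-0.3, -0.8, -0.6]
grip_width: 0.0858
```

move_arm(jaw=[0,0,0,0,0,0,0,0,0,0], dp=[[0.0177,-0.0608,0],[0.0177,-0.0608,0],[0.0177,-0.0608,0],[0.0177,-0.0608,0],[0.0177,-0.0608,0],[0.0177,-0.0608,0],[0.0177,-0.0608,0],[0.0177,-0.0608,0],[0.0177,-0.0608,0],[0.0177,-0.0608,0]], rotation=[[0,0,0],[0,0,0],[0,0,0],[0,0,0],[0,0,0],[0,0,0],[0,0,0],[0,0,0],[0,0,0],[0,0,0]])

```text
clock: 2.35
position: [0.4754, 0.1572, 0.2312]
tool_rot: [3.142, 0.0, 0.234]
force: [0.6, -0.3, -0.2]
grip_width: 0.0857
```

```bash
cat >> h.py <<'E'
from scipy.spatial.transform import Rotation as Ro
def to(p,yaw):
    """remaining shift (units of .8 m, present tool axes) and rotvec (units of pi) to a tool-down pose"""
    o=bot.observe(); R=Ro.from_euler('xyz',o["tool_rot"]); G=Ro.from_euler('xyz',[np.pi,0,yaw])
    print("t",round(o["clock"],2),"pos",o["position"],"rpy",o["tool_rot"],"F",o["force"],"M",o["moment"],"w",round(o["grip_width"],4),"q7",o["qpos"][6])
    print("dp",R.inv().apply(np.array(p)-o["position"])/.8,"(after turn)",G.inv().apply(np.array(p)-o["position"])/.8,"rot",(R.inv()*G).as_rotvec()/np.pi)
E
python3 -c "
from h import *
to([.475,.156,.1],.35)"
```

```text
t 2.35 pos [0.4754 0.1572 0.2312] rpy [3.1415 0.0001 0.2336] F [ 0.6454 -0.3012 -0.1651] M [ 0.0046 -0.0828  0.0161] w 0.0857 q7 -1.9121719556463985
dp [-0.0008  0.0013  0.1641] (after turn) [-0.001   0.0012  0.1641] rot [ 0.     0.    -0.037]
```

move_arm(jaw=[0,0,0,0,0,0,0,0], dp=[[0,0,0],[-0.001,0.0012,0.04],[0,0,0.04],[0,0,0.04],[0,0,0.04],[0,0,0.035],[0,0,0.024],[0,0,0]], rotation=[[0,0,-0.037],[0,0,0],[0,0,0],[0,0,0],[0,0,0],[0,0,0],[0,0,0],[0,0,0]])

```text
clock: 3.35
position: [0.4743, 0.1543, 0.055]
tool_rot: [-3.142, 0.003, 0.35]
force: [0.2, -0.8, 0.5]
grip_width: 0.0857
```

```bash
python3 -c "
from h import *
to([.475,.156,.056],.35)
cv2.imwrite('pics/s1.png',grab_frame('scene')[220:320,220:353])
t=cv2.resize(cv2.imread('pics/s1.png'),None,fx=5,fy=5,interpolation=2);cv2.imwrite('pics/s1.png',t)"
```

```text
t 3.35 pos [0.4743 0.1543 0.055 ] rpy [-3.1416  0.0027  0.3503] F [ 0.2391 -0.7674  0.4776] M [-0.0171 -0.0444  0.015 ] w 0.0857 q7 -1.9413533108517378
dp [ 0.0016 -0.0017 -0.0012] (after turn) [ 0.0016 -0.0017 -0.0012] rot [-0.      0.0008  0.0001]
```

View pics/s1.png

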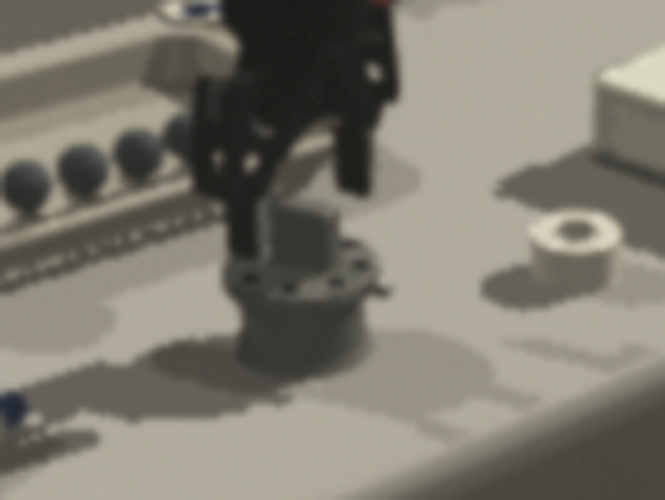

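The fingers straddle the bar: one is at (243,215) and the other at (352,150), with the bar at (303,235) between them. Closing.

move_arm(jaw=[0,255,255,255,255,255,255,255], dp=[[0.0016,-0.0017,-0.0012],[0,0,0],[0,0,0],[0,0,0],[0,0,0],[0,0,0],[0,0,0],[0,0,0]], rotation=[[0,0,0],[0,0,0],[0,0,0],[0,0,0],[0,0,0],[0,0,0],[0,0,0],[0,0,0]], squeeze=45)

```text
clock: 4.4
position: [0.476, 0.1563, 0.0573]
tool_rot: [-3.142, -0.0, 0.35]
force: [0.5, -0.2, 5.0]
grip_width: 0.015
```

move_arm(jaw=[255,255,255,255,255,255,255], dp=[[0,0,0],[0,0,-0.0125],[0,0,-0.025],[0,0,-0.04],[0,0,-0.04],[0,0,-0.0325],[0,0,0]], rotation=[[0,0,0],[0,0,0],[0,0,0],[0,0,0],[0,0,0],[0,0,0],[0,0,0]])

```text
clock: 5.28
position: [0.4766, 0.1564, 0.179]
tool_rot: [3.141, -0.003, 0.35]
force: [-0.2, -0.0, -2.7]
grip_width: 0.0152
```

```bash
python3 -c "
from h import *
to([.4755,-.196,.21],.62)
im=grab_frame('top'); s=grab_frame('scene');cv2.imwrite('pics/t2.png',im)
a=cv2.resize(im[210:285,210:300],None,fx=4,fy=4,interpolation=2); b=cv2.resize(s[180:310,220:340],None,fx=3,fy=3,interpolation=2)
o=np.zeros((400,800,3),np.uint8);o[:300,:360]=a;o[:390,400:760]=b;cv2.imwrite('pics/s2.png',o)"
```

```text
t 5.28 pos [0.4766 0.1564 0.179 ] rpy [ 3.1415 -0.0032  0.3497] F [-0.2484 -0.0477 -2.7116] M [-0.051   0.0135 -0.0094] w 0.0152 q7 -1.8446092014326252
dp [-0.1521  0.4133 -0.0392] (after turn) [-0.2571  0.3577 -0.0388] rot [ 0.0002 -0.001  -0.0861]
```

View pics/s2.png

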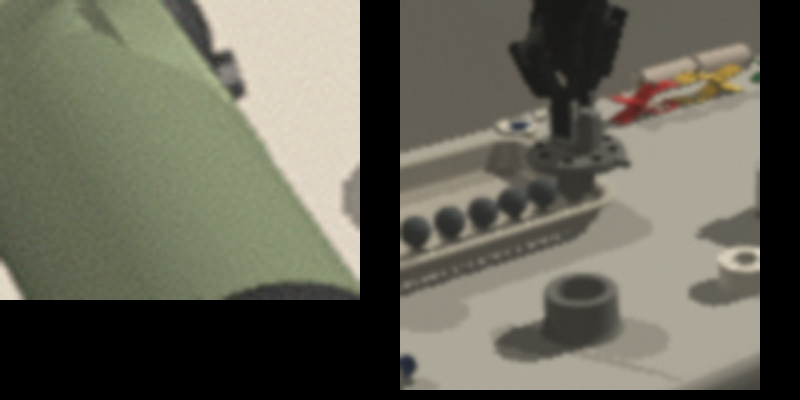

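The right half shows the rotor upright in the fingers and clear of the rest. Moving it over the drive.

move_arm(jaw=[255,255,255,255,255,255,255,255,255,255], dp=[[-0.0188,0.0516,0],[-0.0188,0.0516,0],[-0.0188,0.0516,0],[-0.0188,0.0516,0],[-0.0188,0.0516,0],[-0.0188,0.0516,0],[-0.0188,0.0516,0],[-0.0188,0.0516,0],[0,0,0],[0,0,0]], rotation=[[0,0,0],[0,0,0],[0,0,0],[0,0,0],[0,0,0],[0,0,0],[0,0,0],[0,0,0],[0,0,0.0414],[0,0,0.0414]])

```text
clock: 6.62
position: [0.4753, -0.1957, 0.1757]
tool_rot: [-3.141, 0.002, 0.084]
force: [0.5, -1.1, -3.1]
grip_width: 0.0156
```

move_arm(jaw=[255,255,255,255], dp=[[0,0,0.035],[0,0,0.035],[0,0,0.012],[0,0,0]], rotation=[[0,0,0],[0,0,0],[0,0,0],[0,0,0]])

```text
clock: 7.12
position: [0.4757, -0.1951, 0.1109]
tool_rot: [-3.141, 0.002, 0.09]
force: [0.8, 0.2, -2.3]
grip_width: 0.0153
```

```bash
python3 -c "
from h import *
to([.4768,-.1951,.109],.61)
im=grab_frame('top'); s=grab_frame('scene')
a=cv2.resize(im[190:300,345:445],None,fx=4,fy=4,interpolation=2); b=cv2.resize(s[180:290,320:430],None,fx=4,fy=4,interpolation=2)
o=np.zeros((440,800,3),np.uint8);o[:440,:400]=a;o[:440,400:]=b[:,:400];cv2.imwrite('pics/s3.png',o)"
```

```text
t 7.12 pos [ 0.4757 -0.1951  0.1109] rpy [-3.1409  0.0015  0.09  ] F [ 0.8191  0.2246 -2.2576] M [ 0.0274 -0.0679  0.0184] w 0.0153 q7 -1.350163215795013
dp [0.0013 0.0002 0.0024] (after turn) [0.0011 0.0008 0.0024] rot [-0.0004  0.0004 -0.1655]
```

View pics/s3.png

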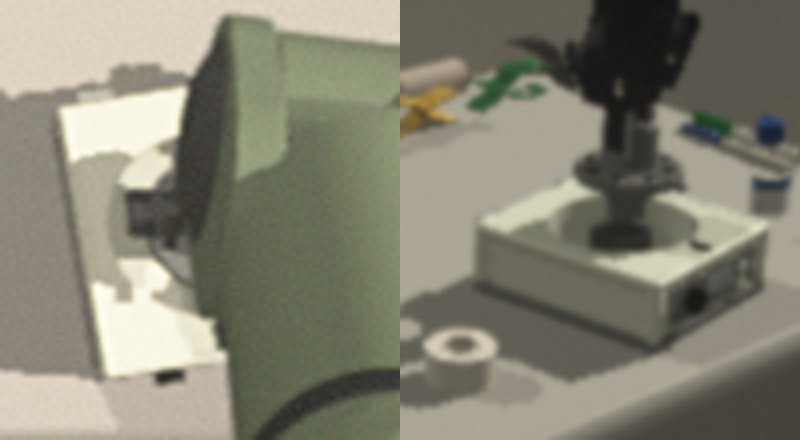

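The stem is above the cup, near (622,235) in the right half, but my turn went the wrong way: the tool z axis points down, so a positive turn lowers the yaw. I'll turn to 0.6 and correct xy.

move_arm(jaw=[255,255,255,255,255], dp=[[0,0,0],[0,0,0],[0,0,0],[0.0011,0.0008,0.0024],[0,0,0]], rotation=[[0,0,-0.055],[0,0,-0.055],[0,0,-0.0535],[0,0,0],[0,0,0]])

```text
clock: 7.85
position: [0.4774, -0.1955, 0.1098]
tool_rot: [3.141, -0.0, 0.599]
force: [0.2, 0.1, -2.8]
grip_width: 0.0155
```

```bash
python3 -c "
from h import *
to([.4768,-.1951,.100],.60)"
```

```text
t 7.85 pos [ 0.4774 -0.1955  0.1098] rpy [ 3.1412 -0.0002  0.5993] F [ 0.2111  0.1281 -2.795 ] M [0.0261 0.0253 0.0506] w 0.0155 q7 -0.944451838006407
dp [-0.0003 -0.0008  0.0123] (after turn) [-0.0003 -0.0008  0.0123] rot [ 0.0001 -0.0001 -0.0002]
```

move_arm(jaw=[255,255,255,255,255], dp=[[-0.0003,-0.0008,0.004],[0,0,0.004],[0,0,0.003],[0,0,0.0025],[0,0,0]], rotation=[[0,0,0],[0,0,0],[0,0,0],[0,0,0],[0,0,0]])

```text
clock: 8.48
position: [0.4768, -0.1946, 0.0986]
tool_rot: [-3.141, -0.0, 0.604]
force: [1.1, 2.7, -2.9]
grip_width: 0.0151
```

move_arm(jaw=[255,255,255,255], dp=[[0,0,0.0025],[0,0,0.0025],[0,0,0.0025],[0,0,0]], rotation=[[0,0,0],[0,0,0],[0,0,0],[0,0,0]])

```text
clock: 8.98
position: [0.4767, -0.1947, 0.0925]
tool_rot: [-3.141, -0.0, 0.604]
force: [2.1, 3.6, -2.0]
grip_width: 0.0151
```

move_arm(jaw=[255,255,255,255,255,255], dp=[[0.0011,-0.0005,0],[0,0,0.004],[0,0,0.004],[0,0,0.004],[0,0,0.002],[0,0,0]], rotation=[[0,0,0],[0,0,0],[0,0,0],[0,0,0],[0,0,0],[0,0,0]])

```text
clock: 9.72
position: [0.477, -0.1941, 0.0814]
tool_rot: [-3.141, 0.0, 0.604]
force: [1.1, 1.5, -2.2]
grip_width: 0.0151
```

move_arm(jaw=[255,255,255,255,255], dp=[[0.0004,-0.0002,0.00125],[0,0,0.00125],[0,0,0.00125],[0,0,0],[0,0,0]], rotation=[[0,0,0],[0,0,0],[0,0,0],[0,0,0],[0,0,0]])

```text
clock: 10.35
position: [0.4773, -0.1938, 0.0786]
tool_rot: [-3.142, -0.0, 0.604]
force: [-0.4, 0.7, -1.7]
grip_width: 0.0149
```

move_arm(jaw=[255,255,255,255], dp=[[0,0,0.00125],[0,0,0.00125],[0,0,0],[0,0,0]], rotation=[[0,0,0],[0,0,0],[0,0,0],[0,0,0]])

```text
clock: 10.85
position: [0.4779, -0.1938, 0.0775]
tool_rot: [3.14, -0.001, 0.604]
force: [-3.5, 2.4, 20.9]
grip_width: 0.0157
```

Foot is standing on the key (TCP 0.0775, 21 N). I'll ease off to a light press.

move_arm(jaw=[255,255], dp=[[0,0,-0.0008],[0,0,0]], rotation=[[0,0,0],[0,0,0]])

```text
clock: 11.1
position: [0.4777, -0.1938, 0.0778]
tool_rot: [3.141, -0.001, 0.604]
force: [-1.9, 1.5, 13.6]
grip_width: 0.0151
```

move_arm(jaw=[255,255,255], dp=[[0,0,-0.0005],[0,-0.0002,0],[0,0,0]], rotation=[[0,0,0],[0,0,-0.038],[0,0,0]])

```text
clock: 11.48
position: [0.4773, -0.1937, 0.0779]
tool_rot: [3.141, -0.0, 0.725]
force: [-2.0, 0.4, 6.6]
grip_width: 0.0153
```

move_arm(jaw=[255,255], dp=[[0,-0.0002,0],[0,0,0]], rotation=[[0,0,-0.038],[0,0,0]])

```text
clock: 11.72
position: [0.4771, -0.1936, 0.0777]
tool_rot: [3.141, -0.0, 0.843]
force: [-1.5, 1.2, 3.8]
grip_width: 0.0149
```

```bash
python3 -c "
from h import *
to([.4764,-.1947,.078],.84)"
```

```text
t 11.72 pos [ 0.4771 -0.1936  0.0777] rpy [ 3.1415 -0.0001  0.8426] F [-1.4637  1.1628  3.8467] M [ 0.0575  0.2733 -0.0399] w 0.0149 q7 -0.7857694842283827
dp [-0.0016  0.0002 -0.0003] (after turn) [-0.0016  0.0002 -0.0003] rot [ 0.     -0.      0.0008]
```

move_arm(jaw=[255,255], dp=[[0,-0.0002,0.0001],[0,0,0]], rotation=[[0,0,-0.038],[0,0,0]])

```text
clock: 11.98
position: [0.477, -0.1935, 0.0774]
tool_rot: [3.142, -0.0, 0.959]
force: [0.6, -1.1, -1.2]
grip_width: 0.0153
```

Support has fallen away at yaw 0.96, so I'll try sinking.

move_arm(jaw=[255,255,255], dp=[[0,0,0.0008],[0,0,0.0006],[0,0,0]], rotation=[[0,0,0],[0,0,0],[0,0,0]])

```text
clock: 12.35
position: [0.4771, -0.1934, 0.0763]
tool_rot: [3.142, -0.0, 0.961]
force: [1.0, -0.5, -1.5]
grip_width: 0.0152
```

move_arm(jaw=[255,255,255,255], dp=[[0,0,0.0012],[0,0,0.0015],[0,0,0.0015],[0,0,0]], rotation=[[0,0,0],[0,0,0],[0,0,0],[0,0,0]])

```text
clock: 12.85
position: [0.4771, -0.1934, 0.0729]
tool_rot: [3.142, -0.0, 0.962]
force: [1.8, -1.0, -2.2]
grip_width: 0.0154
```

move_arm(jaw=[255,255,255,255], dp=[[0,0,0.0015],[0,0,0.0015],[0,0,0.0008],[0,0,0]], rotation=[[0,0,0],[0,0,0],[0,0,0],[0,0,0]])

```text
clock: 13.35
position: [0.4771, -0.1934, 0.0699]
tool_rot: [3.142, -0.0, 0.962]
force: [2.1, -1.2, -1.7]
grip_width: 0.0151
```

move_arm(jaw=[255,255,255], dp=[[0,0,0.0006],[0,0,0.0006],[0,0,0]], rotation=[[0,0,0],[0,0,0],[0,0,0]])

```text
clock: 13.72
position: [0.4771, -0.1934, 0.0692]
tool_rot: [3.141, 0.0, 0.962]
force: [-0.1, 0.0, 4.8]
grip_width: 0.0155
```

Disc is on the cup's rim at 0.0692, about 9 mm lower than the contact with the key. Now I'll turn to the housing's yaw of 0.16.

move_arm(jaw=[255,255,255,255,255,255,255,255,255,255], dp=[[0,0,-0.0002],[0,0.0002,0],[0,0.0002,0],[0,0.0002,0],[0,0.0002,0],[0,0.0002,0],[0,0.0002,0],[0,0.0002,0],[0,0.0002,0],[0,0,0]], rotation=[[0,0,0],[0,0,0.032],[0,0,0.032],[0,0,0.032],[0,0,0.032],[0,0,0.032],[0,0,0.032],[0,0,0.032],[0,0,0.032],[0,0,0]])

```text
clock: 14.98
position: [0.4778, -0.1944, 0.0693]
tool_rot: [3.141, 0.0, 0.158]
force: [0.8, -1.8, 4.7]
grip_width: 0.0152
```

```bash
python3 -c "
from h import *
to([.4778,-.1944,.069],.16)"
```

```text
t 14.97 pos [ 0.4778 -0.1944  0.0693] rpy [3.1413 0.0001 0.1581] F [ 0.7975 -1.8102  4.7046] M [-0.3543 -0.1362  0.0618] w 0.0152 q7 -1.3109065668574418
dp [0.     0.     0.0004] (after turn) [0.     0.     0.0004] rot [ 0.0001  0.     -0.0006]
```

move_arm(jaw=[150,100,100,100,100,60,60,60,60], dp=[[0,0,0],[0,0,0],[0,0,0],[0,0,0],[0,0,-0.01],[0,0,-0.03],[0,0,-0.06],[0,0,-0.06],[0,0,0]], rotation=[[0,0,0],[0,0,0],[0,0,0],[0,0,0],[0,0,0],[0,0,0],[0,0,0],[0,0,0],[0,0,0]])

```text
clock: 16.1
position: [0.4792, -0.195, 0.2009]
tool_rot: [3.139, -0.005, 0.157]
force: [0.4, 0.5, -1.9]
grip_width: 0.0652
```

move_arm(jaw=[60,60,60,60,60,60], dp=[[0,-0.06,0],[0,-0.06,0],[0,-0.06,0],[0,-0.06,0],[0,-0.06,0],[0,0,0]], rotation=[[0,0,0],[0,0,0],[0,0,0],[0,0,0],[0,0,0],[0,0,0]])

```text
clock: 16.85
position: [0.4393, 0.0456, 0.1971]
tool_rot: [-3.141, 0.0, 0.163]
force: [-0.1, -0.3, -0.4]
grip_width: 0.065
```

```bash
python3 -c "
from h import *
im=grab_frame('top'); s=grab_frame('scene');cv2.imwrite('pics/t4.png',im);cv2.imwrite('pics/sc4.png',s)
a=cv2.resize(im[198:295,350:440],None,fx=4,fy=4,interpolation=2); b=cv2.resize(s[200:290,325:425],None,fx=4,fy=4,interpolation=2)
o=np.zeros((400,800,3),np.uint8);o[:388,:360]=a;o[:360,400:]=b;cv2.imwrite('pics/s4.png',o)"
```

```text
(no output)
```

View pics/s4.png

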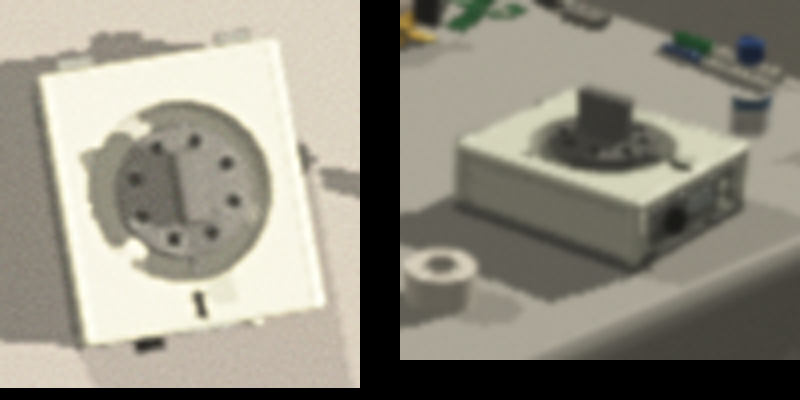

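The rotor is level in the bowl. In the left half its pointer is at about (193,262), facing the index at (200,304). I'll measure the yaw from the holes against the start picture.

```bash
python3 - <<'E'
from h import *
def an(P,z):
    h=ray("top",P,z);c=h.mean(0);d=(h-c)[:,:2];a=np.arctan2(d[:,1],d[:,0])
    return c,np.linalg.norm(d,axis=1).mean(),np.angle(np.exp(8j*a).mean())/8
A=np.array([[193,92],[246,113],[267,165],[248,218],[193,242],[141,219],[118,168],[139,116]])/6+219.6
B=np.array([[194,140],[227,162],[233,201],[212,233],[174,239],[142,216],[135,179],[157,147]])/4+[349.6,197.6]
for P,z in((A,.05),(B,.062)):print(an(P,z))
# residues: pattern angle vs hypotheses
p=ray("top",np.array([193,262])/4+[349.6,197.6],.056)[0];c=an(B,.062)[0]
i=ray("top",np.array([200,304])/4+[349.6,197.6],.058)[0];hc=np.array([.4755,-.1963])
print("pointer yaw",np.arctan2(*(c-p)[[1,0]]),"index yaw from seat",np.arctan2(*(c-i)[[1,0]]),p,i)
to([.47,0,.2],.16)
E
```

```text
(array([0.4751, 0.1564, 0.05  ]), np.float64(0.0305857467590697), np.float64(0.011594950007911501))
(array([ 0.4773, -0.1957,  0.062 ]), np.float64(0.030923352852550247), np.float64(-0.22725993170866257))
pointer yaw 0.12162823078515507 index yaw from seat 0.12638360028685858 [ 0.4333 -0.2011  0.056 ] [ 0.4076 -0.2046  0.058 ]
t 16.95 pos [0.4398 0.0425 0.197 ] rpy [3.1414 0.0006 0.1583] F [-0.3356 -0.9326  1.1054] M [-0.0319 -0.0123 -0.0058] w 0.0651 q7 -1.7748968276005348
dp [ 0.0288  0.0584 -0.0038] (after turn) [ 0.0287  0.0585 -0.0038] rot [ 0.0001  0.0002 -0.0005]
```

```bash
python3 -c "
from workcell import workorder
print(workorder.job_done())"
```

```text
the job is handed in; nothing more can be done
None
```

The rotor is seated on the drive with its pointer on the index ridge, released, and the job is handed in at about 17 s of the 67 s allowed; no verdict is reported.

**Fitting:** I took the rotor from its rest, lowered it into the drive cup and felt the foot stop on the key at TCP height 0.0775 m. That first contact read 21 N, so I eased off to about 4–7 N on the force reading for the search. Turning anticlockwise in steps, the support fell away at a yaw of 0.96 rad. The rotor then sank freely until its disc met the cup's rim at 0.0692 m.

**Aligning:** I turned rotor and drive together to the housing's yaw, opened the fingers and moved clear.

**Last checks:**
- **Height:** The drop from key contact to home was 8.3–8.6 mm against the nominal 9 mm. The scene view shows the rotor level in the bowl.
- **Yaw:** The hole pattern gives a rotor yaw of about 0.166 rad if the holes sit half a pitch off the rotor's x axis, which I assumed. The pointer tip gives 0.12 rad. The housing's edges give 0.16 rad and the index ridge 0.13 rad. These readings disagree by up to 0.04 rad, inside the 0.12 rad tolerance.
- **Centring:** The camera puts the rotor's centre within about 2 mm of the seat.
- **Bystanders:** The arm stayed well above the bottle, tape and gel. I did not measure whether they had moved.

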